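# Take the play out of a waffle iron's lid bearing

### The job

The open lid of the waffle iron has worked loose in its hinge bearing. Rock it by its black handle, first towards the red cap's side and then back the other way, until you feel it stop at each end of its play; then press the red cap down gently, by feel, until the axle is snugly pinched and the play is gone, without crushing the bearing. Finally give the handle one more firm sideways push to check that the lid no longer rocks, and leave everything else on the worktop undisturbed.

Things in the scene. Friction and masses are not known exactly. Their poses are not given: they have to be found in the camera images.
- iron: Waffle iron bolted to the worktop, aluminium case 220 x 220 mm, black grid on top at 91 mm. Origin: centre of its underside, z up, y along the lid's hinge axle, x from the front towards the hinge. The axle lies at x = 125, z = 90 mm, in two steel bearing blocks 118 mm tall: sound one at y = -135 (45 x 40 mm), worn one at y = +190 mm (50 x 50 mm), under the red cap.
- lid: Lid, standing open: upright panel 200 mm wide, 40 mm thick, top edge 265 mm above the worktop, handle on the middle of that edge. Origin: on the axle in the sound bearing; y along the axle towards the worn one, z up. Balanced, stays where left; rocks a few degrees about its x. Handle pushed to +y drops the axle end onto a shell hidden in the worn block, worn to an unknown depth; to -y lifts it to the cap.
- handle (a point): Centre of the lid's black upright handle, 24 mm (iron y) x 20 mm (iron x) x 52 mm tall; the lid's steel edge is 22 mm below; free for 70 mm on both y sides. Rocking the lid takes 1 to 2 N here, over a travel of 4 to 13 mm stop to stop; at a stop resistance climbs sharply. 4 to 8 N is enough to feel a stop; 14 N towards -y drives the cap back up, over 15 N harms the bearing.
- cap: Red take-up cap of the worn bearing: head 40 mm across, 12 mm thick, on a 16 mm stem out of the block's top. Origin: centre of the head's top face, z up, 156 to 160 mm above the worktop at the start. Slides straight down, at most 26 mm from its highest place, against a steady 9 N (10 to 11 N when it carries the axle down too), and stays where left.
- cap_top (a point): Centre of the top of the red cap's head, where to press. Once its sprung nose pinches the axle against the hidden shell, 7 to 20 mm below the start depending on wear, the force climbs about 5 N per mm above the steady 9 N: snug at a total of 13 to 18 N; above 22 N the bearing is crushed.
- salt: clear salt jar, 44 mm across, 85 mm tall; a bystander. Origin: the middle of its underside.
- brush: pastry brush, 190 mm long, lying; a bystander. Origin: under the tool, which lies along its x, handle to -x.
- jug: steel batter jug with handle, 100 mm across, 130 mm tall; a bystander. Origin: the middle of its underside.
- oil: amber oil bottle, 60 mm across, 190 mm tall; a bystander. Origin: the middle of its underside.
- bowl: white bowl, 160 mm across, 70 mm tall; a bystander. Origin: the middle of its underside.
- plate: blue plate, 150 mm across; a bystander. Origin: the middle of its underside.
- spatula: spatula, 260 mm long, lying; a bystander. Origin: under the tool, which lies along its x, handle to -x.

How it is judged (in metres and radians):
On the way, in this order (a step that is already met when the one before it is completed fails the run):
1. the lid has been rocked towards the red cap's side until its axle end bears on the worn shell (over 1 N there) (contact force between lid and iron above 1 N), for 0.05 s.
2. the lid has been rocked back the other way until its axle end bears on the cap's nose (over 1 N), off the shell (contact force between lid and cap above 1 N and contact force between lid and iron below 0.3 N), for 0.05 s.
3. the cap has been pressed down until the axle is pinched between cap and shell (over 1.5 N) (contact force between lid and cap above 1.5 N and contact force between lid and iron above 1 N), for 0.1 s.
4. the lid has been pushed again with over 2.5 N while the cap still bears on the axle and the lid stands still (contact force between any of the fingers, the arm and lid above 2.5 N and contact force between lid and cap above 0.3 N and angular speed of lid below 0.05 rad/s), for 0.05 s.
At the end, for the whole second after the job is handed in: The axle end is pinched between the cap (1.5 to 12 N) and the worn shell (over 1 N), so that the lid has no play; lid and cap are at rest (all of step 3 and contact force between lid and cap below 12 N and linear speed of lid below 0.01 m/s and linear speed of cap below 0.005 m/s); the robot touches nothing.
It fails at once if the bearing is crushed: over 14 N between the axle and the cap, or over 20 N between the axle and the shell (contact force between lid and cap above 14 N or contact force between lid and iron above 20 N).
It fails at once if a bystander is moved by more than 30 mm (distance of any of salt, brush, jug, oil, bowl, plate, spatula from where it was at the start of the episode above 0.03 m).
It also fails if it takes over 59 s, if anything falls off the work surface, if the arm or the gripper's body presses on something with over 40 N, if the wrist force passes 120 N, or if a joint passes its speed limit or range.

### The arm

A 6-joint arm with a two-finger parallel gripper is mounted at the origin on the work surface. World frame = base frame: x ahead of the robot, y to its left, z up, the work surface at z = 0. Lengths are in m, angles in degrees, forces in N, time in s.
With the tool pointing down it reaches from about 0.4 to 0.825 m from the base axis. Payload 7 kg.
Tool frame: the origin (TCP) lies midway between the tips of the shut fingers; the grasp point (between the pads) lies 19 mm behind it; z points along the fingers, y is the direction in which the jaws open and shut (so a half turn about z gives the same grasp; the last joint's range is limited). The gripper opens to 88 mm and grips with 3 to 60 N. Pads are 19 mm wide; open, the fingers measure 130 mm over their backs; the gripper's body (78 mm by 193 mm) begins 47 mm behind the grasp point.
Start: joints at [-60.04, 20.546, 0.682, 0, -70.136, -16.507], TCP at [0.157, -0.656, 0.227] pointing down, gripper open.
Joint ranges: [-176.03, 176.03], [-82.01, 121.73], [-58.28, 71.71], [-173.87, 95.51], [-174.79, -0.11], [-173.66, 173.66]. Speed limits (degrees/s): [136.94, 136.94, 172.46, 180, 180, 180].

### API

Orientations are given as [roll, pitch, yaw] about the fixed x, y, z axes, in that order (R = Rz(yaw) Ry(pitch) Rx(roll)).
In Python, from plant import ctrl gives the robot as it stands. The module is installed in compiled form; this text tells all that it offers.
- The arm moves only by the tool arm_command, never from a script. Its argument "targets" is a list that holds one entry, the list of rows, each a list of 7 numbers: the turn, a rotation vector about the world's x, y, z in rad, then the shift along the world's x, y, z in cm, then the opening, from 0 (shut) to 1 (fully open). A call has 1 to 8 rows; each row is the pose to reach, as a shift and turn from the pose commanded when the call began; what a row does not reach only later rows make up. A row lasts 1/12 s, in which the tool goes at most 41.7 mm and 7.16 degrees, less where a joint would pass 70% of its speed; a pose out of reach is approached as far as the arm can. A call with a gripper value outside its range is refused whole. The fingers move at their own pace and stop on an object; the grip force is fixed at half the most. Time passes only in rows, so rows that repeat a pose let the fingers close. It gives the time, the measured TCP pose, the force and the opening at its end, in the units of the state.
- ctrl.get_obs(): the state, without advancing time (a new reading comes with each control period).
- ctrl.snapshot(name): name is "scene" or "side" or "wrist"; returns the picture (420x560x3 uint8, blue, green, red); there is no depth.
- ctrl.camera_model(name): a dict with "K" (3x3 intrinsics, pixels), "distortion" ([k1, k2, p1, p2, k3] as OpenCV has them; the pictures are not rectified), "xyz" and "rotation" of the camera in the world. Camera axes: x right, y up, looking along -z (the intrinsics and any distortion apply to the point x, -y, -z); pixel columns grow to the right and rows downward; lengths in m; the calibration is good to about 2 mm. A picture is of the moment at which its call begins: read the wrist's pose just before it. camera_model takes no time and is no camera call; for the wrist camera it gives the pose at the moment of the call.
- ctrl.close_job(): hands the job in, once; it reports no verdict.
The state is a dict: "clock": time; "joint_pos": joint angles; "qvel": joint speeds; "tau": joint torques, N m; "tool_pos": TCP position; "orientation": TCP orientation; "force": force on the tool from outside, world axes, zero at the start; "moment": the same for the moment, N m; "opening": finger opening in m.
Only numpy, scipy, OpenCV 4.12 (cv2) and the standard library are available. Lean on these libraries where they do the work, as an engineer would, in place of code of your own. Each camera call takes 0.05 s, during which the arm holds its last target. There are 200 camera calls.

## Working session

There is one attempt and no reset: what is moved stays moved. The work goes in short steps, Python scripts to look and compute and a tool call to move; the robot and the scene stay as the last step left them, time stands still between calls to the robot, and variables do not carry over. Pictures are saved under pics/ and viewed, about 8 in all and at most 12, crops included, and the job is handed in when it is done.

Besides the shell and the picture viewer there is one more tool, called after "Request:" as name(argument=value, ...), one argument or row to a line, values as JSON. arm_command: Moves the arm, as the interface text tells. Its arguments: {"type":"object","properties":{"targets":{"type":"array","items":{"type":"array","items":{"type":"array","items":{"type":"number"}}}}},"required":["targets"]}

```bash
mkdir -p pics; cat > h.py <<'E'
import numpy as np, cv2
from plant import ctrl
def snap(n,f):
    im=ctrl.snapshot(n); cv2.imwrite(f'pics/{f}.png',im); return im
def ray(m,u,v):
    p=cv2.undistortPoints(np.array([[[u,v]]],float),np.array(m['K'],float),np.array(m['distortion'],float))[0,0]
    R=np.array(m['rotation'],float)
    if R.shape!=(3,3):
        from scipy.spatial.transform import Rotation as Q
        R=Q.from_euler('xyz',R,degrees=True).as_matrix()
    return np.array(m['xyz'],float), R@np.array([p[0],-p[1],-1.])
def onz(m,u,v,z):
    o,d=ray(m,u,v); return o+d*(z-o[2])/d[2]
def two(a,b):
    (o1,d1),(o2,d2)=a,b
    A=np.stack([d1,-d2],1); s=np.linalg.lstsq(A,o2-o1,rcond=None)[0]
    p,q=o1+s[0]*d1,o2+s[1]*d2; return (p+q)/2,np.linalg.norm(p-q)
E
python3 - <<'E'
from h import *
a=snap('scene','s1');b=snap('side','d1')
cv2.imwrite('pics/both.png',cv2.resize(np.vstack([a,b]),None,fx=.71,fy=.71))
print(ctrl.get_obs())
for n in('scene','side'):
    m=ctrl.camera_model(n);print(m)
    im=a if n=='scene' else b
    h=cv2.cvtColor(im,cv2.COLOR_BGR2HSV)
    mk=(((h[...,0]<8)|(h[...,0]>172))&(h[...,1]>140)&(h[...,2]>60)).astype('uint8')
    k,_,st,c=cv2.connectedComponentsWithStats(mk)
    print([(st[i].tolist(),c[i].round(1).tolist()) for i in range(1,k) if st[i,4]>40])
E
```

```text
{'clock': 0.1, 'joint_pos': array([-6.00414825e+01,  2.05888289e+01,  6.39044212e-01, -1.90994271e-02,
       -7.01352594e+01, -1.65053577e+01]), 'qvel': array([-0.03843953, -0.1542295 ,  0.15306044,  0.05922933, -0.03677876,
        0.04211976]), 'tau': array([-1.08100619e-03, -5.84166133e+01,  2.93748933e+01,  7.01544553e+00,
        1.01290934e-02, -6.95118842e-05]), 'tool_pos': array([ 0.15690178, -0.6560612 ,  0.22569534]), 'orientation': array([ 1.79913359e+02, -6.94820230e-03, -1.66553338e+02]), 'force': array([-0.18947129,  0.27713532,  0.10252835]), 'moment': array([ 0.00878175, -0.02043028,  0.03695639]), 'opening': 0.08801985020443709}
{'K': array([[486.30958735,   0.        , 280.14307207],
       [  0.        , 486.30958735, 208.29029279],
       [  0.        ,   0.        ,   1.        ]]), 'distortion': array([-0.1197997,  0.       ,  0.       ,  0.       ,  0.       ]), 'xyz': array([ 1.23182864, -0.55113482,  1.2622991 ]), 'rotation': array([37.5387205 ,  0.12244435, 50.09349153])}
[([320, 196, 12, 11, 107], [325.6, 200.6])]
{'K': array([[525.8202573 ,   0.        , 278.87305912],
       [  0.        , 525.8202573 , 206.18877105],
       [  0.        ,   0.        ,   1.        ]]), 'distortion': array([-0.15544585,  0.        ,  0.        ,  0.        ,  0.        ]), 'xyz': array([0.36196367, 1.1882687 , 1.02844936]), 'rotation': array([  56.43738465,   -0.63435175, -169.80569659])}
[([239, 246, 13, 10, 106], [244.8, 250.4])]
```

View pics/s1.png

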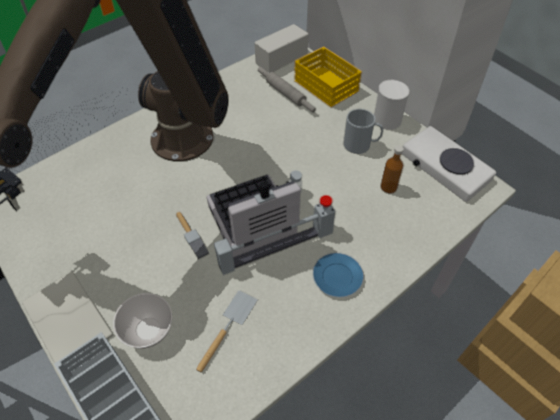

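View pics/d1.png

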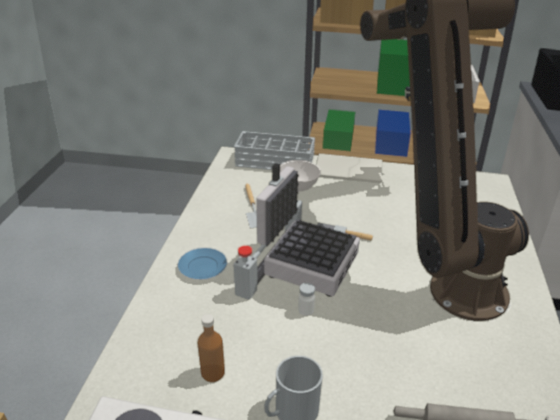

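Scene view: iron in the middle, red cap at (326,201), handle around (265,192), sound block around (226,250). Side view: cap at (245,250), handle at (276,173), salt jar beside the worn block at (307,298).

```bash
python3 - <<'E'
from h import *
a=cv2.imread('pics/s1.png');b=cv2.imread('pics/d1.png')
A=cv2.resize(a[165:285,200:350],None,fx=5,fy=5,interpolation=cv2.INTER_CUBIC)
B=cv2.resize(b[150:310,225:325],None,fx=4,fy=4,interpolation=cv2.INTER_CUBIC)
def grid(I,x0,y0,f):
    for x in range(0,I.shape[1],10*f): cv2.putText(I,str(x0+x//f),(x,8),0,.3,(0,255,255)); cv2.line(I,(x,8),(x,14),(0,255,255))
    for y in range(0,I.shape[0],10*f): cv2.putText(I,str(y0+y//f),(0,y+4),0,.3,(0,255,255))
grid(A,200,165,5);grid(B,225,150,4)
cv2.imwrite('pics/A.png',A);cv2.imwrite('pics/B.png',B[:600])
ms,md=ctrl.camera_model('scene'),ctrl.camera_model('side')
print('cap',two(ray(ms,325.6,200.6),ray(md,244.8,250.4)), onz(ms,325.6,199.5,.158),onz(md,244.8,249,.158))
print('handle',two(ray(ms,265,192),ray(md,276,173)))
E
```

```text
cap (array([0.63850412, 0.11430807, 0.15140435]), np.float64(0.0011358784938672569)) [0.63961254 0.11331086 0.158     ] [0.63734245 0.11614451 0.158     ]
handle (array([ 0.58982712, -0.07003247,  0.29071007]), np.float64(0.0037004693508413964))
```

View pics/A.png

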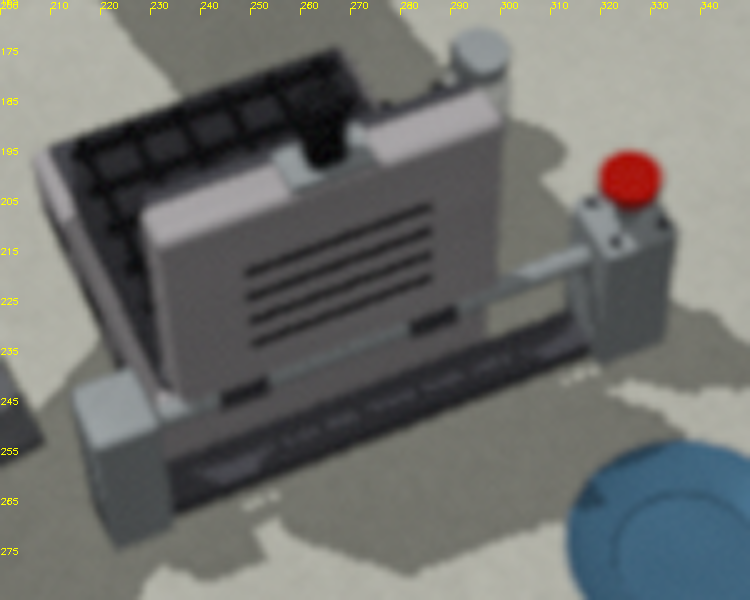

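View pics/B.png

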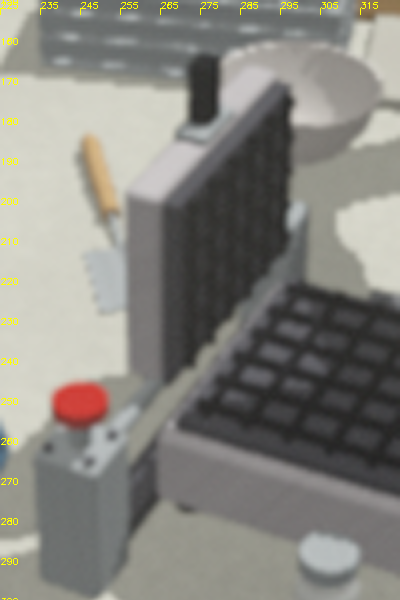

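```bash
python3 - <<'E'
from h import *
ms,md=ctrl.camera_model('scene'),ctrl.camera_model('side')
cap=(onz(ms,326,199.5,.157)+onz(md,244.8,248.8,.157))/2
P=[(215,244),(228.2,239.5),(231.6,248.7),(219.5,254.4)]
s=np.mean([onz(ms,u,v,.118) for u,v in P],0)
d=(cap-s)[:2];L=np.linalg.norm(d);print('cap',cap,'sound',s,L,'yaw of axle y',np.degrees(np.arctan2(d[1],d[0])))
# lid top edge (hinge-side back edge) in scene z=.265
e1,e2=onz(ms,229.5,211,.265),onz(ms,298,187,.265);print(e1,e2)
e=(e2-e1)[:2];print('lid edge yaw',np.degrees(np.arctan2(e[1],e[0])),np.linalg.norm(e))
for u,v in[(203.5,0)]:pass
print('handle side z.287',onz(md,275.9,173,.287),'scene',onz(ms,264.5,190,.287),two(ray(ms,264.5,190),ray(md,275.9,173)))
y=d/L
print('handle from geom', s[:2]+y*135, s[:2]+y*((onz(md,275.9,173,.287)-s)[:2]@y))
E
```

```text
cap [0.63884084 0.1144392  0.157     ] sound [ 0.55775737 -0.19742959  0.118     ] 0.32223698044759835 yaw of axle y 75.42620009370067
[ 0.5654137  -0.16686047  0.265     ] [0.61820794 0.02159141 0.265     ]
lid edge yaw 74.34994091389557 0.1957072914267462
handle side z.287 [ 0.58988477 -0.07818803  0.287     ] scene [ 0.58331414 -0.0646177   0.287     ] (array([ 0.58776914, -0.0677068 ,  0.29328567]), np.float64(0.000501489115564428))
handle from geom [ 34.52737806 130.45885564] [ 0.58883052 -0.07791393]
```

Request:
arm_command(
  targets=[
    [[0,0,0.12,0,0,4,0],[0,0,0.24,0,0,8,0],[0,0,0.36,1.5,2,12,0],[0,0,0.48,4,5,13,0],[0,0,0.6,6.4,8,13,0],[0,0,0.72,8.8,11,13,0],[0,0,0.84,11.2,14,13,0],[0,0,0.96,13.6,17,13,0]],
  ],
)

```text
clock: 0.77
tool_pos: [0.2936, -0.4848, 0.3563]
orientation: [180.0, 0.0, -111.2]
force: [0.4, -0.6, -0.5]
opening: 0.0401
```

Request:
arm_command(
  targets=[
    [[0,0,0.06,2.4,3,0,0],[0,0,0.12,4.8,6,0,0],[0,0,0.12,7.2,9,0,0],[0,0,0.12,9.6,12,0,0],[0,0,0.12,12,15,0,0],[0,0,0.12,14.4,18,0,0],[0,0,0.12,16.8,21,0,0],[0,0,0.12,19.2,24,0,0]],
  ],
)

```text
clock: 1.43
tool_pos: [0.4857, -0.2446, 0.3565]
orientation: [180.0, 0.0, -104.7]
force: [1.1, -0.3, 0.7]
opening: 0.0
```

Request:
arm_command(
  targets=[
    [[0,0,0,2.4,3,0,0],[0,0,0,4.8,6,0,0],[0,0,0,7.2,9,0,0],[0,0,0,9,12,0,0],[0,0,0,9,12,0,0],[0,0,0,9,12,0,0],[0,0,0,9,12,0,0]],
  ],
)

```text
clock: 2.02
tool_pos: [0.5748, -0.1263, 0.3561]
orientation: [179.9, -0.0, -104.6]
force: [0.0, -1.3, 0.9]
opening: 0.0005
```

Request:
arm_command(
  targets=[
    [[0,0,0,0.2,0,-3,0],[0,0,0,0.3,0,-6,0],[0,0,0,0.3,0,-7.6,0],[0,0,0,0.3,0,-7.6,0],[0,0,0,0.3,0,-7.6,0]],
  ],
)

```text
clock: 2.43
tool_pos: [0.5773, -0.1277, 0.2807]
orientation: [179.9, -0.0, -104.7]
force: [0.2, -0.1, 0.5]
opening: 0.0008
```

```bash
python3 - <<'E'
from h import *
a=snap('scene','s2');b=snap('side','d2')
A=cv2.resize(a[130:250,190:350],None,fx=3,fy=3,interpolation=cv2.INTER_CUBIC)
B=cv2.resize(b[100:220,225:345],None,fx=3,fy=3,interpolation=cv2.INTER_CUBIC)
cv2.imwrite('pics/c2.png',np.vstack([A[:300],np.pad(B[:300],((0,0),(0,120),(0,0)))]))
for _ in range(3):
    o=ctrl.get_obs();print(o['tool_pos'],o['force'])
E
```

```text
[ 0.57853927 -0.12733344  0.28250527] [ 0.19956361 -0.26278275  0.68372145]
[ 0.57853927 -0.12733344  0.28250527] [ 0.19956361 -0.26278275  0.68372145]
[ 0.57853927 -0.12733344  0.28250527] [ 0.19956361 -0.26278275  0.68372145]
```

View pics/c2.png

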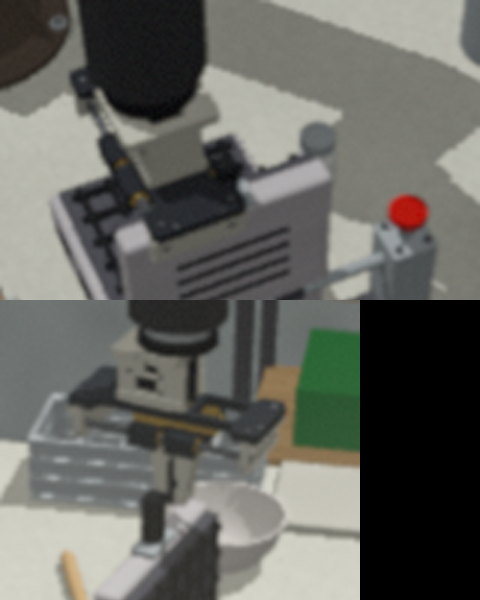

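Aligned: fingers (side crop 173,480) are behind the handle (153,515) on its -y line. I'll approach, then push in small steps.

Request:
arm_command(
  targets=[
    [[0,0,0,0.25,0.97,0,0],[0,0,0,0.45,1.7,0,0],[0,0,0,0.6,2.3,0,0],[0,0,0,0.6,2.3,0,0],[0,0,0,0.6,2.3,0,0]],
  ],
)

```text
clock: 2.95
tool_pos: [0.5843, -0.1028, 0.2809]
orientation: [-180.0, 0.0, -104.6]
force: [0.2, -1.1, 1.0]
opening: 0.0003
```

Request:
arm_command(
  targets=[
    [[0,0,0,0.03,0.1,0,0],[0,0,0,0.05,0.2,0,0],[0,0,0,0.08,0.3,0,0],[0,0,0,0.1,0.4,0,0],[0,0,0,0.1,0.4,0,0],[0,0,0,0.1,0.4,0,0]],
  ],
)

```text
clock: 3.45
tool_pos: [0.585, -0.0995, 0.2805]
orientation: [180.0, -0.0, -104.7]
force: [0.5, 0.3, 0.9]
opening: 0.0004
```

Request:
arm_command(
  targets=[
    [[0,0,0,0.03,0.1,0,0],[0,0,0,0.05,0.2,0,0],[0,0,0,0.08,0.3,0,0],[0,0,0,0.08,0.3,0,0],[0,0,0,0.08,0.3,0,0]],
  ],
)

```text
clock: 3.87
tool_pos: [0.5858, -0.0964, 0.2805]
orientation: [180.0, -0.0, -104.7]
force: [-0.3, 0.3, 0.1]
opening: 0.0002
```

Request:
arm_command(
  targets=[
    [[0,0,0,0.03,0.1,0,0],[0,0,0,0.05,0.2,0,0],[0,0,0,0.05,0.2,0,0],[0,0,0,0.05,0.2,0,0]],
  ],
)

```text
clock: 4.2
tool_pos: [0.5863, -0.0944, 0.2805]
orientation: [180.0, -0.0, -104.7]
force: [-0.3, 0.7, -0.3]
opening: 0.0002
```

Request:
arm_command(
  targets=[
    [[0,0,0,0.03,0.1,0,0],[0,0,0,0.05,0.2,0,0],[0,0,0,0.05,0.2,0,0],[0,0,0,0.05,0.2,0,0]],
  ],
)

```text
clock: 4.53
tool_pos: [0.5868, -0.0924, 0.2806]
orientation: [-180.0, 0.0, -104.7]
force: [-0.1, -0.3, 0.3]
opening: 0.0006
```

Request:
arm_command(
  targets=[
    [[0,0,0,0.03,0.1,0,0],[0,0,0,0.05,0.2,0,0],[0,0,0,0.05,0.2,0,0],[0,0,0,0.05,0.2,0,0]],
  ],
)

```text
clock: 4.87
tool_pos: [0.5872, -0.0905, 0.2804]
orientation: [180.0, -0.0, -104.7]
force: [-0.9, -0.5, -1.2]
opening: 0.0006
```

Request:
arm_command(
  targets=[
    [[0,0,0,0.01,0.05,0,0],[0,0,0,0.03,0.1,0,0],[0,0,0,0.04,0.15,0,0],[0,0,0,0.04,0.15,0,0]],
  ],
)

```text
clock: 5.2
tool_pos: [0.5875, -0.089, 0.2804]
orientation: [180.0, -0.0, -104.7]
force: [-0.6, -2.0, -0.8]
opening: 0.0004
```

Request:
arm_command(
  targets=[
    [[0,0,0,0.01,0.05,0,0],[0,0,0,0.03,0.1,0,0],[0,0,0,0.04,0.15,0,0],[0,0,0,0.04,0.15,0,0]],
  ],
)

```text
clock: 5.53
tool_pos: [0.5881, -0.0874, 0.2806]
orientation: [-180.0, 0.0, -104.7]
force: [-0.2, -2.0, -1.6]
opening: 0.0004
```

Request:
arm_command(
  targets=[
    [[0,0,0,0.01,0.05,0,0],[0,0,0,0.03,0.1,0,0],[0,0,0,0.04,0.15,0,0],[0,0,0,0.04,0.15,0,0]],
  ],
)

```text
clock: 5.87
tool_pos: [0.5885, -0.0862, 0.2805]
orientation: [180.0, -0.0, -104.7]
force: [-0.5, -3.5, -2.1]
opening: 0.0006
```

Request:
arm_command(
  targets=[
    [[0,0,0,0.01,0.05,0,0],[0,0,0,0.01,0.05,0,0],[0,0,0,0.01,0.05,0,0]],
  ],
)

```text
clock: 6.12
tool_pos: [0.5885, -0.0861, 0.2805]
orientation: [180.0, -0.1, -104.7]
force: [-0.8, -6.0, -2.6]
opening: 0.0007
```

Request:
arm_command(
  targets=[
    [[0,0,0,0.01,0.05,0,0],[0,0,0,0.01,0.05,0,0],[0,0,0,0.01,0.05,0,0]],
  ],
)

```text
clock: 6.37
tool_pos: [0.5885, -0.086, 0.2805]
orientation: [180.0, -0.1, -104.7]
force: [-0.7, -7.3, -3.4]
opening: 0.0006
```

Request:
arm_command(
  targets=[
    [[0,0,0,-0.12,-0.5,0,0],[0,0,0,-0.3,-1.2,0,0],[0,0,0,-0.3,-1.2,3,0],[0,0,0,-0.3,-1.2,6.5,0],[0,0,0,-0.3,-1.2,7,0],[0,0,0,0.3,1.2,7,0],[0,0,0,1,4,7,0],[0,0,0,1.6,6.3,7,0]],
  ],
)

```text
clock: 7.03
tool_pos: [0.6052, -0.0209, 0.3514]
orientation: [-179.9, 0.1, -104.7]
force: [0.9, -0.8, 0.1]
opening: 0.0006
```

Request:
arm_command(
  targets=[
    [[0,0,0,0,0,0,0],[0,0,0,0,0,-2,0],[0,0,0,0,0,-5,0],[0,0,0,0,0,-7,0],[0,0,0,0,0,-7,0],[0,0,0,0,0,-7,0]],
  ],
)

```text
clock: 7.53
tool_pos: [0.6046, -0.0223, 0.2805]
orientation: [180.0, -0.0, -104.7]
force: [0.3, -0.4, 0.7]
opening: 0.0002
```

Request:
arm_command(
  targets=[
    [[0,0,0,-0.08,-0.3,0,0],[0,0,0,-0.15,-0.6,0,0],[0,0,0,-0.23,-0.9,0,0],[0,0,0,-0.25,-1,0,0],[0,0,0,-0.25,-1,0,0],[0,0,0,-0.25,-1,0,0]],
  ],
)

```text
clock: 8.03
tool_pos: [0.6023, -0.0321, 0.281]
orientation: [-180.0, 0.0, -104.7]
force: [0.0, -0.6, 0.6]
opening: 0.0005
```

Request:
arm_command(
  targets=[
    [[0,0,0,-0.05,-0.2,0,0],[0,0,0,-0.1,-0.4,0,0],[0,0,0,-0.15,-0.6,0,0],[0,0,0,-0.15,-0.6,0,0],[0,0,0,-0.15,-0.6,0,0]],
  ],
)

```text
clock: 8.45
tool_pos: [0.6007, -0.0381, 0.2805]
orientation: [180.0, -0.0, -104.7]
force: [-0.4, -0.5, -0.3]
opening: 0.0003
```

Request:
arm_command(
  targets=[
    [[0,0,0,-0.03,-0.1,0,0],[0,0,0,-0.05,-0.2,0,0],[0,0,0,-0.08,-0.3,0,0],[0,0,0,-0.08,-0.3,0,0],[0,0,0,-0.08,-0.3,0,0]],
  ],
)

```text
clock: 8.87
tool_pos: [0.5999, -0.041, 0.2806]
orientation: [-180.0, 0.0, -104.7]
force: [1.0, -0.1, -0.2]
opening: 0.0002
```

Request:
arm_command(
  targets=[
    [[0,0,0,-0.03,-0.1,0,0],[0,0,0,-0.05,-0.2,0,0],[0,0,0,-0.05,-0.2,0,0],[0,0,0,-0.05,-0.2,0,0]],
  ],
)

```text
clock: 9.2
tool_pos: [0.5996, -0.0429, 0.2808]
orientation: [-180.0, 0.0, -104.7]
force: [0.6, 1.1, -0.0]
opening: 0.0004
```

Request:
arm_command(
  targets=[
    [[0,0,0,-0.03,-0.1,0,0],[0,0,0,-0.05,-0.2,0,0],[0,0,0,-0.05,-0.2,0,0],[0,0,0,-0.05,-0.2,0,0]],
  ],
)

```text
clock: 9.53
tool_pos: [0.5989, -0.0451, 0.2806]
orientation: [-180.0, -0.0, -104.7]
force: [0.3, 2.3, 1.4]
opening: 0.0003
```

Contact; continue across the play.

Request:
arm_command(
  targets=[
    [[0,0,0,-0.01,-0.05,0,0],[0,0,0,-0.03,-0.1,0,0],[0,0,0,-0.04,-0.15,0,0],[0,0,0,-0.04,-0.15,0,0]],
  ],
)

```text
clock: 9.87
tool_pos: [0.5985, -0.0465, 0.2806]
orientation: [-180.0, 0.0, -104.7]
force: [1.1, 2.7, 2.4]
opening: 0.0007
```

Request:
arm_command(
  targets=[
    [[0,0,0,-0.01,-0.05,0,0],[0,0,0,-0.03,-0.1,0,0],[0,0,0,-0.04,-0.15,0,0],[0,0,0,-0.04,-0.15,0,0]],
  ],
)

```text
clock: 10.2
tool_pos: [0.5981, -0.048, 0.2806]
orientation: [-180.0, 0.0, -104.7]
force: [0.6, 2.1, 1.3]
opening: 0.0004
```

Request:
arm_command(
  targets=[
    [[0,0,0,-0.01,-0.05,0,0],[0,0,0,-0.03,-0.1,0,0],[0,0,0,-0.03,-0.1,0,0]],
  ],
)

```text
clock: 10.45
tool_pos: [0.5978, -0.049, 0.2806]
orientation: [-180.0, -0.0, -104.7]
force: [1.5, 2.2, 1.9]
opening: 0.0006
```

Request:
arm_command(
  targets=[
    [[0,0,0,-0.01,-0.05,0,0],[0,0,0,-0.03,-0.1,0,0],[0,0,0,-0.03,-0.1,0,0]],
  ],
)

```text
clock: 10.7
tool_pos: [0.5975, -0.0501, 0.2806]
orientation: [-180.0, -0.0, -104.7]
force: [0.8, 1.4, 1.9]
opening: 0.001
```

Request:
arm_command(
  targets=[
    [[0,0,0,-0.01,-0.05,0,0],[0,0,0,-0.03,-0.1,0,0],[0,0,0,-0.03,-0.1,0,0]],
  ],
)

```text
clock: 10.95
tool_pos: [0.5974, -0.0505, 0.2807]
orientation: [-180.0, 0.1, -104.7]
force: [0.1, 4.2, 3.1]
opening: 0.0003
```

Request:
arm_command(
  targets=[
    [[0,0,0,-0.01,-0.05,0,0],[0,0,0,-0.03,-0.1,0,0],[0,0,0,-0.03,-0.1,0,0]],
  ],
)

```text
clock: 11.2
tool_pos: [0.5974, -0.0508, 0.2809]
orientation: [-179.9, 0.1, -104.6]
force: [0.3, 9.0, 4.2]
opening: 0.0004
```

Request:
arm_command(
  targets=[
    [[0,0,0,-0.01,-0.05,0,0],[0,0,0,-0.03,-0.1,0,0],[0,0,0,-0.03,-0.1,0,0]],
  ],
)

```text
clock: 11.45
tool_pos: [0.5973, -0.0511, 0.2811]
orientation: [-179.9, 0.2, -104.6]
force: [0.6, 11.3, 5.1]
opening: 0.0005
```

Request:
arm_command(
  targets=[
    [[0,0,0,-0.01,-0.05,0,0],[0,0,0,-0.03,-0.1,0,0],[0,0,0,-0.03,-0.1,0,0]],
  ],
)

```text
clock: 11.7
tool_pos: [0.5972, -0.0513, 0.2812]
orientation: [-179.9, 0.3, -104.6]
force: [-0.5, 13.9, 5.9]
opening: 0.0005
```

Request:
arm_command(
  targets=[
    [[0,0,0,0.1,0.4,0,0],[0,0,0,0.3,1.3,0,0],[0,0,0,0.9,4,2,0],[0,0,0,1.8,7.5,2,0],[0,0,0,2.6,11,2,0],[0,0,0,3.5,14.5,2,0],[0,0,0,4.2,16.8,2,0],[0,0,0,4.2,16.8,2,0]],
  ],
)

```text
clock: 12.37
tool_pos: [0.6387, 0.1178, 0.2988]
orientation: [179.9, -0.1, -104.5]
force: [-0.3, -1.5, -0.2]
opening: 0.0006
```

Request:
arm_command(
  targets=[
    [[0,0,0,0,0,-3,0],[0,0,0,0,0,-6,0],[0,0,0,0,0,-9,0],[0,0,0,0,0,-11,0],[0,0,0,0,0,-12,0],[0,0,0,0,0,-12,0],[0,0,0,0,0,-12,0]],
  ],
)

```text
clock: 12.95
tool_pos: [0.6385, 0.1137, 0.1809]
orientation: [180.0, -0.1, -104.7]
force: [0.5, -0.3, 0.5]
opening: 0.0002
```

```bash
python3 - <<'E'
from h import *
a=snap('scene','s3');b=snap('side','d3')
A=cv2.resize(a[130:250,220:380],None,fx=3,fy=3,interpolation=cv2.INTER_CUBIC)
B=cv2.resize(b[170:290,190:350],None,fx=3,fy=3,interpolation=cv2.INTER_CUBIC)
cv2.imwrite('pics/c3.png',np.vstack([A[:300],B[:300]]))
o=ctrl.get_obs();print(o['tool_pos'],o['force'])
E
```

```text
[0.63929958 0.1141669  0.18236683] [ 0.61344658 -0.37449085  0.60697435]
```

View pics/c3.png

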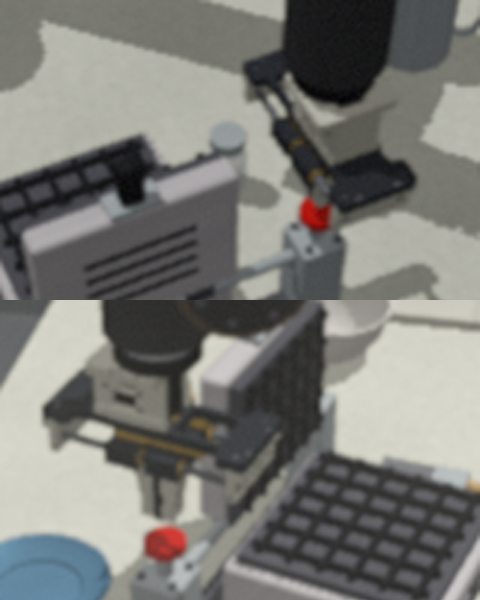

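Fist is centred just above the cap (scene crop 315,213; side crop 165,540). Lowering to contact.

Request:
arm_command(
  targets=[
    [[0,0,0,0,0,-1,0],[0,0,0,0,0,-1.8,0],[0,0,0,0,0,-1.8,0],[0,0,0,0,0,-1.8,0]],
  ],
)

```text
clock: 13.38
tool_pos: [0.6379, 0.1138, 0.1619]
orientation: [179.9, -0.0, -104.7]
force: [-0.3, -0.1, -0.2]
opening: 0.0006
```

Request:
arm_command(
  targets=[
    [[0,0,0,0,0,-0.1,0],[0,0,0,0,0,-0.2,0],[0,0,0,0,0,-0.3,0],[0,0,0,0,0,-0.4,0],[0,0,0,0,0,-0.4,0]],
  ],
)

```text
clock: 13.8
tool_pos: [0.6382, 0.114, 0.1584]
orientation: [180.0, -0.0, -104.7]
force: [0.1, 0.2, 0.3]
opening: 0.0005
```

Request:
arm_command(
  targets=[
    [[0,0,0,0,0,-0.05,0],[0,0,0,0,0,-0.1,0],[0,0,0,0,0,-0.15,0],[0,0,0,0,0,-0.2,0],[0,0,0,0,0,-0.2,0]],
  ],
)

```text
clock: 14.22
tool_pos: [0.6384, 0.1141, 0.1574]
orientation: [-180.0, 0.0, -104.7]
force: [-2.5, 0.6, 4.6]
opening: 0.0003
```

Request:
arm_command(
  targets=[
    [[0,0,0,0,0,-0.05,0],[0,0,0,0,0,-0.1,0],[0,0,0,0,0,-0.15,0],[0,0,0,0,0,-0.2,0],[0,0,0,0,0,-0.2,0]],
  ],
)

```text
clock: 14.63
tool_pos: [0.6384, 0.1141, 0.1559]
orientation: [-179.9, 0.0, -104.6]
force: [-3.4, 0.1, 8.7]
opening: 0.0003
```

Request:
arm_command(
  targets=[
    [[0,0,0,0,0,-0.05,0],[0,0,0,0,0,-0.1,0],[0,0,0,0,0,-0.15,0],[0,0,0,0,0,-0.2,0],[0,0,0,0,0,-0.2,0]],
  ],
)

```text
clock: 15.05
tool_pos: [0.6384, 0.1141, 0.1539]
orientation: [-179.9, 0.0, -104.6]
force: [-3.2, -0.1, 7.7]
opening: 0.0004
```

Request:
arm_command(
  targets=[
    [[0,0,0,0,0,-0.05,0],[0,0,0,0,0,-0.1,0],[0,0,0,0,0,-0.15,0],[0,0,0,0,0,-0.2,0],[0,0,0,0,0,-0.2,0]],
  ],
)

```text
clock: 15.47
tool_pos: [0.6384, 0.1141, 0.1519]
orientation: [-179.9, 0.0, -104.6]
force: [-2.8, 1.2, 8.2]
opening: 0.0002
```

Request:
arm_command(
  targets=[
    [[0,0,0,0,0,-0.05,0],[0,0,0,0,0,-0.1,0],[0,0,0,0,0,-0.1,0]],
  ],
)

```text
clock: 15.72
tool_pos: [0.6384, 0.1141, 0.1509]
orientation: [-179.9, 0.0, -104.6]
force: [-2.6, -0.5, 7.8]
opening: 0.0002
```

Request:
arm_command(
  targets=[
    [[0,0,0,0,0,-0.05,0],[0,0,0,0,0,-0.1,0],[0,0,0,0,0,-0.1,0]],
  ],
)

```text
clock: 15.97
tool_pos: [0.6384, 0.1141, 0.1499]
orientation: [-179.9, 0.0, -104.6]
force: [-4.0, 0.6, 8.5]
opening: 0.0004
```

Request:
arm_command(
  targets=[
    [[0,0,0,0,0,-0.05,0],[0,0,0,0,0,-0.1,0],[0,0,0,0,0,-0.1,0]],
  ],
)

```text
clock: 16.22
tool_pos: [0.6384, 0.114, 0.1489]
orientation: [-179.9, 0.0, -104.6]
force: [-3.3, 0.0, 7.8]
opening: 0.0006
```

Request:
arm_command(
  targets=[
    [[0,0,0,0,0,-0.05,0],[0,0,0,0,0,-0.1,0],[0,0,0,0,0,-0.1,0]],
  ],
)

```text
clock: 16.47
tool_pos: [0.6384, 0.1141, 0.1479]
orientation: [-179.9, 0.0, -104.6]
force: [-4.1, -0.3, 8.2]
opening: 0.0005
```

Request:
arm_command(
  targets=[
    [[0,0,0,0,0,-0.05,0],[0,0,0,0,0,-0.1,0],[0,0,0,0,0,-0.1,0]],
  ],
)

```text
clock: 16.72
tool_pos: [0.6384, 0.114, 0.1469]
orientation: [-179.9, 0.0, -104.6]
force: [-3.5, -0.4, 7.3]
opening: 0.0003
```

Request:
arm_command(
  targets=[
    [[0,0,0,0,0,-0.05,0],[0,0,0,0,0,-0.1,0],[0,0,0,0,0,-0.1,0]],
  ],
)

```text
clock: 16.97
tool_pos: [0.6384, 0.1141, 0.1459]
orientation: [-179.9, 0.0, -104.6]
force: [-4.1, 0.6, 8.3]
opening: 0.0004
```

Request:
arm_command(
  targets=[
    [[0,0,0,0,0,-0.05,0],[0,0,0,0,0,-0.1,0],[0,0,0,0,0,-0.1,0]],
  ],
)

```text
clock: 17.22
tool_pos: [0.6384, 0.114, 0.1449]
orientation: [-179.9, 0.0, -104.6]
force: [-4.3, -0.0, 9.5]
opening: 0.0005
```

Request:
arm_command(
  targets=[
    [[0,0,0,0,0,-0.05,0],[0,0,0,0,0,-0.1,0],[0,0,0,0,0,-0.1,0]],
  ],
)

```text
clock: 17.47
tool_pos: [0.6384, 0.1141, 0.1439]
orientation: [-179.9, 0.0, -104.6]
force: [-3.1, -0.3, 7.9]
opening: 0.0002
```

Request:
arm_command(
  targets=[
    [[0,0,0,0,0,-0.05,0],[0,0,0,0,0,-0.1,0],[0,0,0,0,0,-0.1,0]],
  ],
)

```text
clock: 17.72
tool_pos: [0.6384, 0.1141, 0.1429]
orientation: [-179.9, 0.0, -104.6]
force: [-3.9, 0.6, 8.3]
opening: 0.0004
```

Request:
arm_command(
  targets=[
    [[0,0,0,0,0,-0.05,0],[0,0,0,0,0,-0.1,0],[0,0,0,0,0,-0.1,0]],
  ],
)

```text
clock: 17.97
tool_pos: [0.6384, 0.1141, 0.1421]
orientation: [-179.9, 0.0, -104.6]
force: [-4.2, 0.2, 9.4]
opening: 0.0007
```

Slide now lags the command slightly (0.8 mm per 1 mm); go on singly.

Request:
arm_command(
  targets=[
    [[0,0,0,0,0,-0.05,0],[0,0,0,0,0,-0.1,0],[0,0,0,0,0,-0.1,0]],
  ],
)

```text
clock: 18.22
tool_pos: [0.6384, 0.1141, 0.1414]
orientation: [-179.9, 0.0, -104.6]
force: [-5.2, 0.9, 10.9]
opening: 0.0001
```

Request:
arm_command(
  targets=[
    [[0,0,0,0,0,-0.05,0],[0,0,0,0,0,-0.1,0],[0,0,0,0,0,-0.1,0]],
  ],
)

```text
clock: 18.47
tool_pos: [0.6384, 0.114, 0.1408]
orientation: [-179.9, 0.0, -104.6]
force: [-6.5, 1.0, 13.4]
opening: 0.0004
```

Request:
arm_command(
  targets=[
    [[0,0,0,0,0,-0.05,0],[0,0,0,0,0,-0.05,0],[0,0,0,0,0,-0.05,0]],
  ],
)

```text
clock: 18.72
tool_pos: [0.6384, 0.1141, 0.1405]
orientation: [-179.9, 0.0, -104.6]
force: [-6.4, -0.1, 14.9]
opening: 0.0004
```

Request:
arm_command(
  targets=[
    [[0,0,0,0,0,0.3,0],[0,0,0,0,0,0.8,0],[0,0,0,0,0,3,0],[0,0,0,0,0,6.5,0],[0,0,0,0,0,10,0],[0,0,0,0,0,13.5,0],[0,0,0,0,0,16,0],[0,0,0,0,0,16,0]],
  ],
)

```text
clock: 19.38
tool_pos: [0.6408, 0.1143, 0.3051]
orientation: [-179.5, 0.3, -104.6]
force: [1.3, -0.8, -0.6]
opening: 0.0003
```

Request:
arm_command(
  targets=[
    [[0,0,0,-0.8,-3.3,0,0],[0,0,0,-1.6,-6.6,0,0],[0,0,0,-2.4,-9.9,0,0],[0,0,0,-3.2,-13,0,0],[0,0,0,-3.6,-14.4,0,0],[0,0,0,-3.6,-14.4,0,0],[0,0,0,-3.6,-14.4,-1.5,0],[0,0,0,-3.6,-14.4,-1.5,0]],
  ],
)

```text
clock: 20.05
tool_pos: [0.6014, -0.0297, 0.2807]
orientation: [179.8, -0.0, -104.7]
force: [-0.2, 0.3, -0.1]
opening: 0.0002
```

```bash
python3 - <<'E'
from h import *
a=snap('scene','s4');b=snap('side','d4')
A=cv2.resize(a[130:250,200:360],None,fx=3,fy=3,interpolation=cv2.INTER_CUBIC)
B=cv2.resize(b[150:270,200:360],None,fx=3,fy=3,interpolation=cv2.INTER_CUBIC)
cv2.imwrite('pics/c4.png',np.vstack([A[:300],B[:300]]))
o=ctrl.get_obs();print(o['tool_pos'],o['force'])
E
```

```text
[ 0.60221579 -0.02947444  0.28246489] [-0.95644676  0.85031657 -0.10991834]
```

View pics/c4.png

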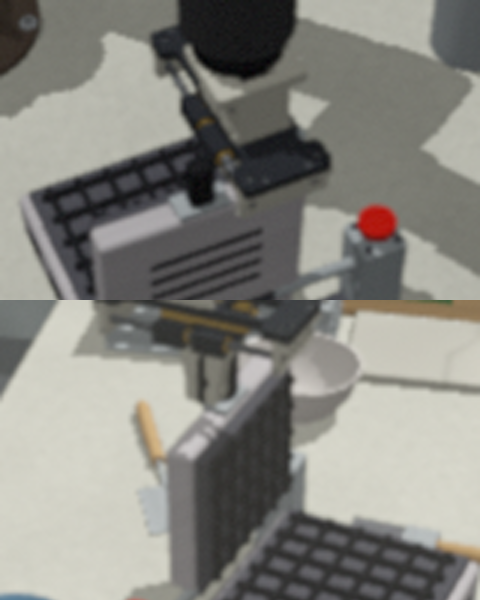

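The cap sits lower on its block (scene crop 377,222) and the fist stands on the +y side of the handle (200,180). Approaching.

Request:
arm_command(
  targets=[
    [[0,0,0,-0.08,-0.3,0,0],[0,0,0,-0.15,-0.6,0,0],[0,0,0,-0.23,-0.9,0,0],[0,0,0,-0.28,-1.1,0,0],[0,0,0,-0.28,-1.1,0,0],[0,0,0,-0.28,-1.1,0,0]],
  ],
)

```text
clock: 20.65
tool_pos: [0.5998, -0.0407, 0.2834]
orientation: [-180.0, 0.0, -104.7]
force: [0.2, 3.4, 2.3]
opening: 0.0007
```

Request:
arm_command(
  targets=[
    [[0,0,0,-0.03,-0.1,0,0],[0,0,0,-0.05,-0.2,0,0],[0,0,0,-0.05,-0.2,0,0],[0,0,0,-0.05,-0.2,0,0]],
  ],
)

```text
clock: 20.98
tool_pos: [0.5998, -0.0408, 0.2835]
orientation: [-179.9, 0.2, -104.6]
force: [0.2, 11.6, 3.0]
opening: 0.0003
```

Request:
arm_command(
  targets=[
    [[0,0,0,0.05,0.2,0,0],[0,0,0,0.05,0.2,0,0],[0,0,0,0.05,0.2,0,0]],
  ],
)

```text
clock: 21.23
tool_pos: [0.5997, -0.0406, 0.2833]
orientation: [-180.0, 0.0, -104.7]
force: [-0.1, 4.2, 2.8]
opening: 0.0004
```

Request:
arm_command(
  targets=[
    [[0,0,0,0.15,0.6,0,0],[0,0,0,0.4,1.7,0,0],[0,0,0,0.6,2.5,0,0],[0,0,0,0.6,2.5,3,0],[0,0,0,0.6,2.5,6.5,0],[0,0,0,0.6,2.5,10,0],[0,0,0,0.6,2.5,12,0],[0,0,0,0.6,2.5,12,0]],
  ],
)

```text
clock: 21.9
tool_pos: [0.6071, -0.0157, 0.4086]
orientation: [-179.6, 0.1, -104.7]
force: [0.6, 0.4, 0.4]
opening: 0.0004
```

```bash
python3 - <<'E'
from h import *
a=snap('scene','s5')
b=snap('side','d5')
for n,o in(('s','s1'),('d','d1')):
    im=a if n=='s' else b
    h=cv2.cvtColor(im,cv2.COLOR_BGR2HSV)
    mk=(((h[...,0]<8)|(h[...,0]>172))&(h[...,1]>140)&(h[...,2]>60)).astype('uint8')
    k,_,st,c=cv2.connectedComponentsWithStats(mk);i=1+st[1:,4].argmax();print(n,st[i],c[i])
for n in('scene','side'):
    m=ctrl.camera_model(n)
cv2.imwrite('pics/c5.png',a)
o=ctrl.get_obs();print(o['tool_pos'],o['force'],abs(o['qvel']).max())
E
```

```text
s [319 199  13  11 113] [325.3539823  203.89380531]
d [238 251  14  10 110] [244.68181818 255.35454545]
[ 0.60581779 -0.01531827  0.40359283] [ 0.26181181 -0.0541289  -0.3959068 ] 2.6549658731943313
```

View pics/c5.png

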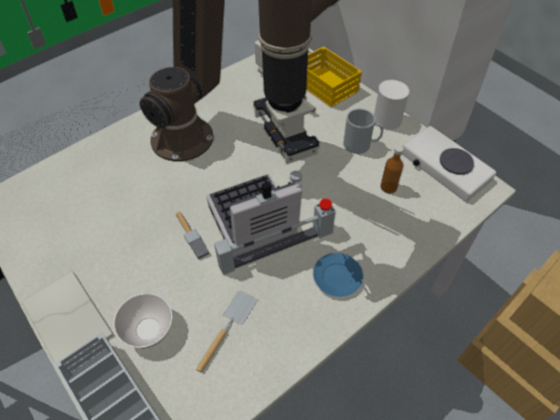

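The cap is lower, at (325,204), the lid is upright, and the bystanders are where they were. Handing in.

Request:
arm_command(
  targets=[
    [[0,0,0,0,0,0,0],[0,0,0,0,0,0,0],[0,0,0,0,0,0,0]],
  ],
)

```text
clock: 22.25
tool_pos: [0.6052, -0.0159, 0.4018]
orientation: [179.9, -0.1, -104.7]
force: [0.3, -0.2, 0.1]
opening: 0.0002
```

```bash
python3 -c "
from plant import ctrl
print(ctrl.close_job())"
```

```text
the job is handed in; nothing more can be done
None
```

The lid is tightened and no longer rocks, and I handed the job in at about 22 s of the 59 s; no verdict was reported.

- **Rocking:** I pushed the handle to the stop on the red cap's side (7 N), then back to the other stop. That second push reached 13.9 N because I sent several steps at once, above the 4–8 N needed and just under the 14 N that drives the cap up.
- **Pressing the cap:** It slid down about 16.5 mm at a measured 8–9 N. The force then climbed, and I stopped at 14.9 N, within the 13–18 N snug range.
- **Check push:** I pushed the handle away from the cap's side. The force reached 11.6 N, more than I intended, and the handle moved only about 0.1 mm. It also stood still at 4.2 N while I eased off.
- **Last checks:** The pictures show the cap lower, the lid upright and the bystanders where they were, judged by eye. The fingers are clear, and the force reads about zero.

I could not measure the pinch force directly. I estimate 5–7 N from the pressing force, and I did not measure the cap's height again closely after the 11.6 N push.

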